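# Lock a shelf arm into the fruit stall's slotted upright

## Robot

A 7-joint arm with a two-finger parallel gripper is mounted at the origin on the work surface. World frame = base frame: x ahead of the robot, y to its left, z up, the work surface at z = 0. Lengths are in m, angles in degrees, forces in N, time in s.
With the tool pointing down it reaches from about 0.425 to 0.875 m from the base axis. Payload 4.7 kg.
Tool frame: the origin (TCP) lies at the centre of the arm's flange, where the gripper is bolted on; the fingertips stand 182 mm ahead of it and the grasp point (between the pads) lies 164 mm ahead of it; z points along the fingers, y is the line along which they close (so a half turn about z gives the same grasp; the last joint's range is limited). The gripper opens to 87 mm and grips with 3 to 60 N. Pads are 19 mm wide; open, the fingers measure 117 mm over their backs; the gripper's body (75 mm by 190 mm) begins 51 mm behind the grasp point.
Start: joints at [-71.843, 18.392, -4.016, 83.108, 1.295, 78.541, -3.26], TCP at [0.194, 0.62, 0.405] pointing down, gripper open.
Joint ranges: [-163.93, 163.93], [-17.29, 119.83], [-79.2, 71.16], [3.27, 140.29], [-89.18, 269.18], [5.43, 117.66], [-154.24, 154.24]. Speed limits (degrees/s): [147.25, 147.25, 180, 180, 180, 180, 180].

## Interface

Orientations are given as [roll, pitch, yaw] about the fixed x, y, z axes, in that order (R = Rz(yaw) Ry(pitch) Rx(roll)).
In Python, from cell import env gives the robot as it stands. The module is installed in compiled form; this text tells all that it offers.
- The arm moves only by the tool step_arm, never from a script. Its argument "steps" is one flat list of numbers, 5 for each row, row after row: the opening, from 0 (shut) to 1 (fully open), then the shift along the tool's x, y, z in mm, then the turn about the tool's z in degrees. In form: [grip, dx, dy, dz, roll, grip, dx, dy, dz, roll, ...]. A call has 1 to 12 rows; each row shifts and turns the commanded pose from where the row before left it, along the tool's axes as they then stand; what a row does not reach is not made up. A row lasts 1/8 s, in which the tool goes at most 62.5 mm and 10.7 degrees, less where a joint would pass 70% of its speed; a pose out of reach is approached as far as the arm can. A call with a gripper value outside its range is refused whole. The fingers move at their own pace and stop on an object; "grip_force" is the grip in N (left out, the last holds). Time passes only in rows, so rows that do not move let the fingers close. It gives the time, the measured TCP pose, the force, the opening and the grip force at its end, in the units of the state.
- env.get_obs(): the state, without advancing time (a new reading comes with each control period).
- env.read_camera(name): name is "scene" or "top" or "wrist"; returns a dict with "image" (420x560x3 uint8, red, green, blue), "camera_matrix" (3x3 intrinsics, pixels), "R" (3x3) and "t" (3): a world point X has camera coordinates R X + t. Camera axes: x right, y down, z forward; pixel columns grow to the right and rows downward; lengths in m; the calibration is good to about 2 mm. A picture is of the moment at which its call begins. There is no depth.
- env.sign_off(): hands the job in; it is judged then, once.
The state is a dict: "time_s": time; "qpos": joint angles; "joint_velocities": joint speeds; "effort": joint torques, N m; "tool_pos": TCP position; "tool_rot": TCP orientation; "force": force on the tool from outside, world axes, zero at the start; "wrist_torque": the same for the moment, N m; "grip_width": finger opening in m; "grasp_force": force on a finger pad.
Only numpy, scipy, OpenCV 4.12 (cv2) and the standard library are available. Lean on these libraries where they do the work, as an engineer would, in place of code of your own. Each camera call takes 0.05 s, during which the arm holds its last target. There are 200 camera calls.

## Task

Pick up the blue shelf arm, put its hook through the tall slot at the top of the slotted upright, and press it down until the red latch snaps over the hook and the arm stays locked fully home when you let go. The strip's slots may sit a little higher or lower than they should, so feel for the slot gently and never force the arm against the upright (keep it under 40 N), and leave everything else on the stall where it is.

Things in the scene. Friction and masses are not known exactly. Their poses are not given: they have to be found in the camera images.
- bracket_mid (a point): Blue shelf arm (0.13 to 0.22 kg) standing on the table: an inverted T 100 mm long (x), foot flange 44 mm wide and 5 mm thick, along its middle a web 10 mm thick (y) up to 60 mm above the underside. Point: its centre, 30 mm above the underside. +x points to the hook end, z up. An end plate 30 mm wide, 60 mm tall closes the hook end, outer face 50 mm along +x.
- bracket_hook (a point): Root of the arm's steel hook, on the outer face of the end plate, 50 mm along +x and 15 mm up from bracket_mid; same axes. The hook is 10 mm wide: a level neck, 0 to 11.5 mm out and 0 to 10 mm above this point, and a lip, 5.5 to 11.5 mm out, that hangs to 14 mm below this point. 24 mm tall over all.
- stand: Fixed upright: dark foot plate, two white posts 86 mm apart over all and 200 mm tall, between them a green slotted strip 60 mm wide, 4 mm thick. Origin on the table under the strip's front face, x into the face, z up. The TALL slot near the strip's top is 14 mm wide, 30 mm high; the strip ends 38 mm above its bottom edge. The lower slots, 12 mm high, do not take the hook.
- slot_nominal (a point): Nominal middle of the tall slot's bottom edge, on the strip's front face, 165 mm above the table; x level into the face (the way the hook goes in), z up. Sideways and in depth true, but the strip is clipped in by hand: the real edge is anywhere from 10 mm below to 10 mm above this point; feel for it. Home: bracket_hook level with the real edge, end plate at the face.
- latch (a joint): Red spring latch behind the tall slot, sliding level away from the slot as it grows (m). 0: out. The hook, going in with its lip wholly within the slot's height, pushes it back to 0.004 to 0.0055 (1.5 to 2.5 N) until the end plate meets the face. Once the arm is pressed fully home it snaps back to 0 over the top of the hook and holds the arm down.
- pad (a joint): Yellow spring pad behind the strip, under the hook's lip, going down as it grows (m). 0: untouched; the lip meets it 6 mm before home. 0.006: neck hard down on the slot's edge. Pushes up with 4 N at 0, 8 N at 0.006. Locked, it stays at about 0.004 (the latch has 2 mm of play). With friction a press of about 6 to 15 N is needed.
- spare: Bystander, to be left where it is: plain grey inverted-T arm without a hook, 100 x 44 x 33 mm. Origin: centre of its underside.
- pineapple: Bystander, to be left where it is: pineapple standing upright, 110 mm across, 190 mm tall. Origin: centre of its underside.
- pears: Bystander, to be left where it is: red bowl of wrapped pears, 190 mm across, 85 mm tall. Origin: centre of its underside.
- mangoes: Bystander, to be left where it is: cardboard tray of yellow mangoes, 200 x 150 mm, 60 mm tall. Origin: centre of its underside.
- carton: Bystander, to be left where it is: small white card box lying flat, 58 x 88 x 24 mm. Origin: centre of its underside.
- cup: Bystander, to be left where it is: white cup, 72 mm across, 75 mm tall. Origin: centre of its underside.
- tape: Bystander, to be left where it is: clear roll of tape lying flat, 90 mm across, 25 mm tall. Origin: centre of its underside.
Mind the look-alikes: they are no part of the job. What is shaped like the part that bears bracket_mid but orange, pink or purple is not meant.

How it is judged (in metres and radians):
On the way, in this order (a step that is already met when the one before it is completed fails the run):
1. the shelf arm is lifted off the table (height (world z) of bracket_mid above 0.07 m), for 0.1 s.
2. the hook is through the tall slot, pushing the latch back (value of joint latch above 0.0035 m), for 0.1 s.
At the end, for the whole second after the job is handed in: The arm hangs locked, released and at rest (under 0.02 m/s): latch joint below 0.002, pad joint above 0.0025, hook root within 8 mm of the nominal slot point seen from above, arm pointing into the face and upright, each within 0.2 rad (value of joint latch below 0.002 m and value of joint pad above 0.0025 m and horizontal distance between bracket_hook and slot_nominal below 0.008 m and angle between the x axis of bracket_mid and the x axis of slot_nominal, either way round below 0.2 rad and angle between bracket_mid's own z axis and vertical below 0.2 rad and linear speed of bracket below 0.02 m/s); the robot touches nothing.
It fails at once if the arm is pushed against the upright with more than 40 N (contact force between bracket and strip above 40 N or contact force between bracket and stand above 40 N).
It fails at once if a bystander is moved by more than 30 mm (distance of any of spare, pineapple, pears, mangoes, carton, cup, tape from where it was at the start of the episode above 0.03 m).
It also fails if it takes over 54 s, if anything falls off the work surface, if the arm or the gripper's body presses on something with over 40 N, if the wrist force passes 120 N, or if a joint passes its speed limit or range.

## Working session

There is one attempt and no reset: what is moved stays moved. The work goes in short steps, Python scripts to look and compute and a tool call to move; the robot and the scene stay as the last step left them, time stands still between calls to the robot, and variables do not carry over. Pictures are saved under pics/ and viewed, at most 10 in all, crops included, and the job is handed in when it is done.

Besides the shell and the picture viewer there is one more tool, called by a JSON object that holds its "api" and its "payload", one argument or row to a line. step_arm: Moves the arm, as the interface text tells. Its arguments: {"type":"object","properties":{"steps":{"type":"array","items":{"type":"number"}},"grip_force":{"type":"number"}},"required":["steps"]}

```bash
mkdir -p pics; cat > h.py <<'E'
import numpy as np, cv2
from cell import env
def snap(n,f):
    d=env.read_camera(n); cv2.imwrite('pics/%s.png'%f,cv2.cvtColor(d['image'],cv2.COLOR_RGB2BGR)); np.savez('pics/%s.npz'%f,**d); return d
def load(f): return dict(np.load('pics/%s.npz'%f))
def ray(d,u,v):
    R,t=d['R'],d['t']; c=-R.T@t; r=R.T@np.linalg.solve(d['camera_matrix'],[u,v,1.]); return c,r
def onz(d,u,v,z):
    c,r=ray(d,u,v); return c+r*(z-c[2])/r[2]
def proj(d,X):
    p=d['camera_matrix']@(d['R']@np.array(X)+d['t']); return p[:2]/p[2]
def tri(*obs):
    A=0;b=0
    for d,u,v in obs:
        c,r=ray(d,u,v); r/=np.linalg.norm(r); P=np.eye(3)-np.outer(r,r); A=A+P; b=b+P@c
    return np.linalg.solve(A,b)
E
python3 - <<'E'
from h import *
a=snap('scene','s0');b=snap('top','t0')
for d in(a,b): print(-d['R'].T@d['t'], d['R'].round(2).tolist())
print(env.get_obs())
E
```

```text
[ 0.92240252 -0.4457444   1.18494576] [[0.72, 0.69, 0.0], [0.6, -0.62, -0.51], [-0.35, 0.37, -0.86]]
[ 0.30665301 -0.01166783  1.356596  ] [[-0.01, -1.0, 0.01], [-0.99, 0.0, -0.15], [0.15, -0.01, -0.99]]
{'time_s': 0.1, 'qpos': array([-71.84223172,  18.43460509,  -4.01469621,  83.16991049,
         1.29555919,  78.54049606,  -3.25997828]), 'joint_velocities': array([ 0.02163618, -0.15089131,  0.04784099, -0.09161892,  0.05721026,
       -0.15906615, -0.0223247 ]), 'effort': array([-5.95133570e-04, -4.92572343e+01, -4.06010868e-01, -3.13398921e+01,
       -6.42357557e-02,  3.94345669e-02,  7.01065301e-05]), 'tool_pos': array([0.19381722, 0.62023019, 0.40375534]), 'tool_rot': array([-1.79900250e+02,  6.35951293e-03,  1.62651217e+02]), 'force': array([-1.34443983, -0.32666133,  0.35149546]), 'wrist_torque': array([0.03943873, 0.00688273, 0.03718331]), 'grasp_force': 0.0, 'grip_width': 0.08696190762767969}
```

View pics/s0.png

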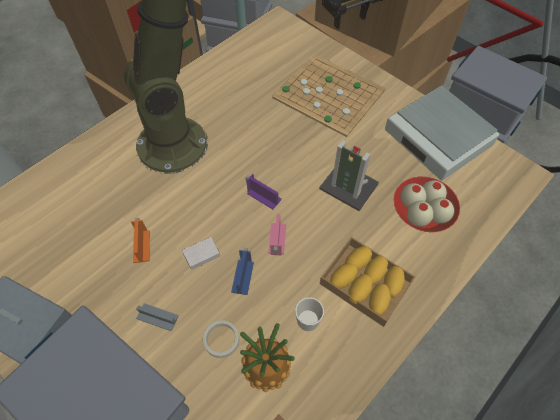

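View pics/t0.png

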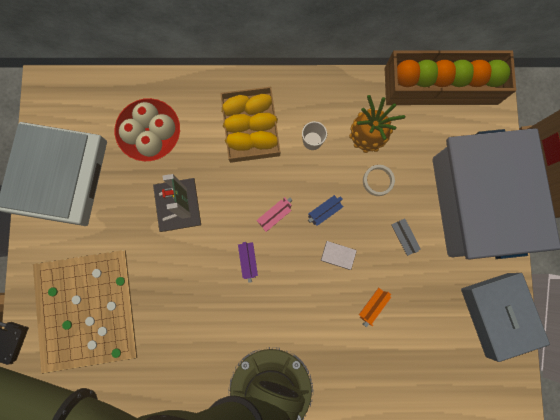

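The top view shows the blue arm at about (325,210) and the stand at about (177,204), with its strip facing right and lower. The purple and pink arms lie nearby. I'll zoom in on these.

```bash
python3 - <<'E'
from h import *
a=load('s0');b=load('t0')
def crop(d,u,v,w,h,s): return cv2.resize(d['image'][v:v+h,u:u+w],(w*s,h*s),interpolation=cv2.INTER_CUBIC)
t=np.hstack([crop(a,310,135,80,75,5),crop(b,145,168,80,75,5)])
u=np.hstack([crop(a,218,240,50,28*2,8)[:225*2],crop(b,300,187,50,56,8)])
im=np.vstack([t,cv2.resize(u,(800,448))[:225]]) if 0 else np.vstack([t,cv2.resize(u,(400,224)).copy() if 0 else cv2.resize(u,(800,225*1))])
cv2.imwrite('pics/c1.png',im[:600,:,::-1])
for n,d in(('s',a),('t',b)):
    hsv=cv2.cvtColor(d['image'],cv2.COLOR_RGB2HSV)
    m=cv2.inRange(hsv,(105,110,40),(122,255,255))
    k,l,st,c=cv2.connectedComponentsWithStats(m)
    for i in range(1,k):
        if st[i,4]>60: 
            cn=cv2.findContours((l==i).astype('uint8'),0,2)[0][0]
            print(n,st[i],c[i],cv2.minAreaRect(cn), [onz(d,*c[i],z).round(3) for z in(0,.03,.06)])
E
```

```text
s [232 252  14  40 170] [238.69411765 272.02352941] ((238.7853240966797, 271.6683044433594), (5.168384552001953, 40.64864730834961), 12.094758033752441) [array([ 0.481, -0.157,  0.   ]), array([ 0.492, -0.165,  0.03 ]), array([ 0.503, -0.172,  0.06 ])]
s [242 261  11  33 174] [246.91954023 277.38505747] ((246.9615478515625, 277.19232177734375), (5.4912519454956055, 32.163047790527344), 11.309932708740234) [array([ 0.508, -0.153,  0.   ]), array([ 0.519, -0.16 ,  0.03 ]), array([ 0.529, -0.167,  0.06 ])]
t [310 196  31  23 211] [324.25118483 206.83412322] ((325.1689147949219, 206.23648071289062), (6.858610153198242, 33.711814880371094), 54.462318420410156) [array([ 0.51 , -0.158,  0.   ]), array([ 0.505, -0.155,  0.03 ]), array([ 0.501, -0.152,  0.06 ])]
t [315 203  27  22 127] [328.03149606 213.49606299] ((327.82965087890625, 213.45640563964844), (4.413698196411133, 30.355436325073242), 54.162349700927734) [array([ 0.49 , -0.169,  0.   ]), array([ 0.486, -0.165,  0.03 ]), array([ 0.482, -0.162,  0.06 ])]
```

View pics/c1.png

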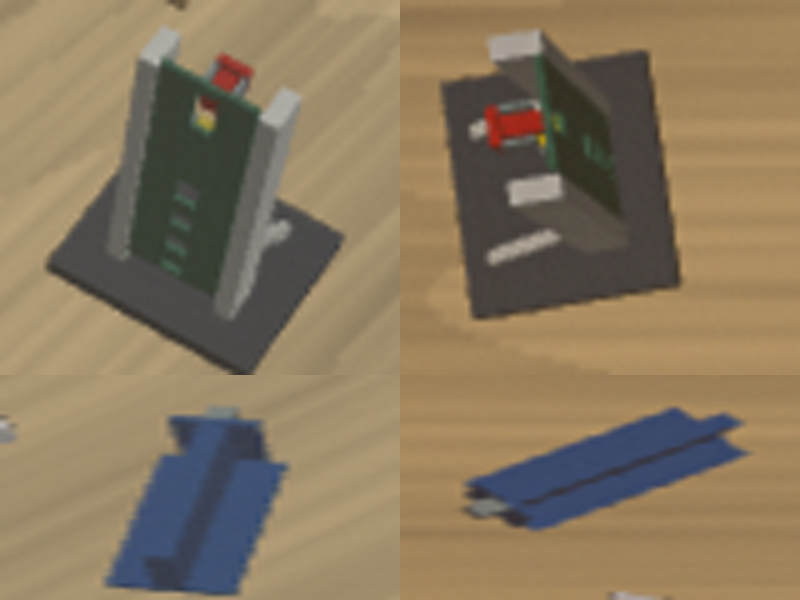

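The crops show the stand's front facing −y. The blue hook end is at the lower left of the arm in the top view. I'll compute poses from the corners.

```bash
python3 - <<'E'
from h import *
a=load('s0');b=load('t0')
T=lambda x,y:(145+x/5,168+y/5); S=lambda x,y:(310+x/5,135+y/5)
pl=[onz(b,*T(x-400,y),.005) for x,y in((442,85),(648,50),(680,285),(473,318))]
print('plate',np.round(pl,3).tolist())
def yaw(p,q): return np.degrees(np.arctan2(q[1]-p[1],q[0]-p[0])).round(1)
print(yaw(pl[1],pl[0]),yaw(pl[2],pl[3]),yaw(pl[2],pl[1])+0,yaw(pl[3],pl[0]))
for n,d,F,pts in(('top',b,lambda x,y:T(x-400,y),[(488,40),(545,32),(507,185),(560,177),(563,200),(512,207)]),('sc',a,S,[(140,52),(160,30),(182,38),(262,98),(280,88),(300,95)])):
    print(n,[onz(d,*F(x,y),.2).round(3).tolist() for x,y in pts])
B=lambda x,y:(300+(x-400)/8,187+(y-375)/(448/2/112*4*.502 if 0 else 225/56)); 
# bracket
C=lambda x,y:(218+x/8,240+(y-375)*56/225)
print('hook tri',tri((a,*C(222,412)),(b,*B(485,508))))
print('far foot corners top', [onz(b,*B(x,y),.005).round(3).tolist() for x,y in((677,408),(748,453),(535,529))])
print('foot sc',[onz(a,*C(x,y),.005).round(3).tolist() for x,y in((106,584),(238,594),(287,465))])
print('webtop far end', onz(b,*B(738,420),.06))
E
```

```text
plate [[0.575, 0.339, 0.005], [0.596, 0.22, 0.005], [0.458, 0.198, 0.005], [0.439, 0.317, 0.005]]
99.7 98.9 8.8 9.3
top [[0.56, 0.266, 0.2], [0.563, 0.238, 0.2], [0.486, 0.255, 0.2], [0.49, 0.228, 0.2], [0.479, 0.227, 0.2], [0.475, 0.252, 0.2]]
sc [[0.48, 0.231, 0.2], [0.477, 0.25, 0.2], [0.49, 0.254, 0.2], [0.546, 0.253, 0.2], [0.549, 0.265, 0.2], [0.559, 0.268, 0.2]]
hook tri [ 0.46530549 -0.11266479  0.05380859]
far foot corners top [[0.543, -0.189, 0.005], [0.51, -0.214, 0.005], [0.455, -0.135, 0.005]]
foot sc [[0.51, -0.212, 0.005], [0.547, -0.186, 0.005], [0.492, -0.11, 0.005]]
webtop far end [ 0.5250142  -0.20259988  0.06      ]
```

```bash
cat >> h.py <<'E'
def go(to,psi=None,tool=None):
    "tool-frame shift (mm) and turn (deg) from measured pose to world point/yaw"
    o=env.get_obs(); p=o['tool_pos'] if tool is None else np.array(tool[:3]); y0=o['tool_rot'][2] if tool is None else tool[3]
    w=(np.array(to)-p)*1000; c,s=np.cos(np.radians(y0)),np.sin(np.radians(y0))
    return np.round([c*w[0]+s*w[1],s*w[0]-c*w[1],-w[2],0 if psi is None else -((psi-y0+180)%360-180)],1).tolist()
E
python3 - <<'E'
from h import *
P=[(.38,.40,.48),(.5,0.05,.48),(.5,-.161,.36)]
print(go(P[0])); 
for i in(0,1): print(go(P[i+1],125,(*P[i],162.65)))
E
```

```text
[-243.4, -154.7, -76.2, 0.0]
[-218.9, -298.3, -0.0, 37.7]
[-62.9, -201.4, 120.0, 37.7]
```

{"api": "step_arm", "payload": {
  "steps": [1,-40.6,-25.8,-12.7,0,1,-40.6,-25.8,-12.7,0,1,-40.6,-25.8,-12.7,0,1,-40.6,-25.8,-12.7,0,1,-40.6,-25.8,-12.7,0,1,-40.6,-25.8,-12.7,0]
}}

```text
time_s: 0.85
tool_pos: [0.381, 0.3986, 0.481]
tool_rot: [-180.0, -0.0, 162.7]
force: [0.6, 0.5, -0.9]
grip_width: 0.0867
grasp_force: 0.0
```

{"api": "step_arm", "payload": {
  "steps": [1,-27.4,-37.3,0,0,1,-27.4,-37.3,0,0,1,-27.4,-37.3,0,0,1,-27.4,-37.3,0,0,1,-27.4,-37.3,0,0,1,-27.4,-37.3,0,0,1,-27.4,-37.3,0,0,1,-27.4,-37.3,0,0]
}}

```text
time_s: 1.85
tool_pos: [0.5006, 0.0484, 0.4807]
tool_rot: [180.0, -0.0, 162.7]
force: [0.9, 0.5, -0.1]
grip_width: 0.0869
grasp_force: 0.0
```

{"api": "step_arm", "payload": {
  "steps": [1,-12.6,-40.3,24,0,1,-12.6,-40.3,24,0,1,-12.6,-40.3,24,0,1,-12.6,-40.3,24,0,1,-12.6,-40.3,24,0,1,0,0,0,9.4,1,0,0,0,9.4,1,0,0,0,9.4,1,0,0,0,9.4,1,0,0,0,0]
}}

```text
time_s: 3.1
tool_pos: [0.5004, -0.1612, 0.3606]
tool_rot: [-180.0, -0.0, 125.2]
force: [-0.6, -0.3, 0.5]
grip_width: 0.0869
grasp_force: 0.0
```

```bash
python3 - <<'E'
from h import *
d=snap('wrist','w1'); o=env.get_obs(); print(o['time_s'],o['tool_pos'],o['tool_rot'],o['force'],-d['R'].T@d['t'],d['R'].round(2).tolist())
for p in [(.5275,-.2,.06),(.4735,-.1225,.06)]: print(proj(d,p))
E
```

```text
3.15 [ 0.50038341 -0.16114881  0.36069058] [-1.79983040e+02 -2.32344901e-02  1.25235970e+02] [-0.41548793 -0.82068976 -0.09994093] [ 0.45892056 -0.10127782  0.34121561] [[0.82, 0.58, -0.0], [0.56, -0.79, 0.27], [0.15, -0.22, -0.96]]
[278.78527459 264.28115874]
[279.44975925 145.92664613]
```

View pics/w1.png

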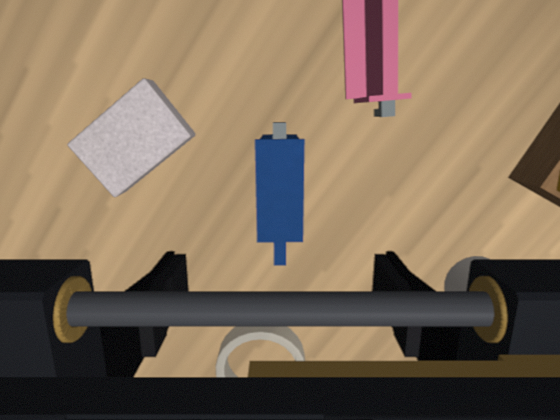

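The wrist view has the arm centred (columns 256–304), with the hook at (280,128) and the web's far end at (280,265), as predicted. Descending to grasp.

{"api": "step_arm", "payload": {
  "steps": [1,0,0,40,0,1,0,0,40,0,1,0,0,30,0,1,0,0,25,0,1,0,0,15,0,1,0,0,9,0,1,0,0,0,0]
}}

```text
time_s: 4.03
tool_pos: [0.5006, -0.1613, 0.2019]
tool_rot: [-180.0, -0.0, 125.1]
force: [0.2, 0.2, 0.1]
grip_width: 0.0869
grasp_force: 0.0
```

{"api": "step_arm", "payload": {
  "steps": [0,0,0,0,0,0,0,0,0,0,0,0,0,0,0,0,0,0,0,0,0,0,0,0,0,0,0,0,0,0,0,0,0,0,0,0,0,0,0,0],
  "grip_force": 50
}}

```text
time_s: 5.03
tool_pos: [0.5005, -0.1613, 0.2019]
tool_rot: [180.0, -0.0, 125.0]
force: [0.9, 0.7, -0.6]
grip_width: 0.0154
grasp_force: 0.0
```

{"api": "step_arm", "payload": {
  "steps": [0,0,0,0,0,0,0,0,0,0,0,0,0,0,0,0,0,0,-10,0,0,0,0,-25,0,0,0,0,-40,0,0,0,0,-40,0,0,0,0,-35,0,0,0,0,0,0]
}}

```text
time_s: 6.15
tool_pos: [0.5013, -0.1619, 0.3552]
tool_rot: [179.7, 0.2, 125.0]
force: [0.0, -0.1, -2.1]
grip_width: 0.0096
grasp_force: 50.0
```

```bash
python3 - <<'E'
from h import *
o=env.get_obs(); print(o['tool_pos'],o['tool_rot'],o['grip_width'],o['grasp_force'])
# standoff pose: grasp point 50+11.5+~60 mm ahead of face
x=np.array([np.cos(np.radians(99.3)),np.sin(np.radians(99.3))]); c=np.array([.521,.234])
p=c-x*.125; print(p,go((*p,.352),99.3))
E
```

```text
[ 0.50132302 -0.16190369  0.35517067] [179.69760527   0.20748338 125.04343714] 0.0096356202904455 49.9983227904886
[0.54120048 0.11064304] [200.2, 189.1, 3.2, 25.7]
```

{"api": "step_arm", "payload": {
  "steps": [0,28.6,27,0,0,0,28.6,27,0,0,0,28.6,27,0,0,0,28.6,27,0,0,0,28.6,27,0,0,0,28.6,27,0,0,0,28.6,27,0,0,0,0,0,0,8.6,0,0,0,0,8.6,0,0,0,0,8.5,0,0,0,0,0]
}}

```text
time_s: 7.52
tool_pos: [0.5398, 0.1111, 0.3507]
tool_rot: [-179.9, 0.0, 99.4]
force: [0.1, 0.5, -1.3]
grip_width: 0.0098
grasp_force: 50.0
```

```bash
python3 - <<'E'
from h import *
d=snap('wrist','w2');s=snap('scene','s2'); o=env.get_obs(); print(o['tool_pos'],o['tool_rot'],o['force'])
print(proj(d,(.563,.238,.2)),proj(d,(.479,.227,.2)))
im=np.hstack([cv2.resize(d['image'],(440,330)),cv2.resize(s['image'][120:220,300:400],(330,330),interpolation=cv2.INTER_CUBIC)])
cv2.imwrite('pics/c2.png',im[:,:,::-1])
E
```

```text
[0.53993444 0.11115531 0.35116845] [-1.79921383e+02  1.62940227e-02  9.95050568e+01] [ 0.41539693  0.39336662 -1.61194414]
[422.70919884 -56.23797439] [141.49178002 -67.57613192]
```

View pics/c2.png

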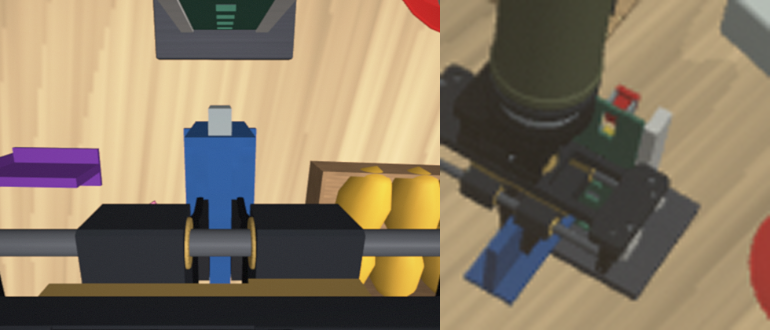

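The wrist view shows the arm held straight. The stand's foot edge is level, so yaw is right. The lower slots are at about (227,15) in that 440-wide frame, a few mm to the right of the hook (220,120). I'll measure that offset.

```bash
python3 - <<'E'
from h import *
d=load('w2'); im=d['image']; print(d['camera_matrix'].round(1).tolist())
hsv=cv2.cvtColor(im,cv2.COLOR_RGB2HSV)
m=cv2.inRange(hsv,(60,60,90),(95,255,255)); m[60:]=0
p=99.4; x=np.array([np.cos(np.radians(p)),np.sin(np.radians(p)),0]); y=np.array([x[1],-x[0],0])
tool=np.array([.5399,.1111,.351]); 
k,l,st,c=cv2.connectedComponentsWithStats(m)
n=x; D=n@np.array([.521,.234,0])
for i in range(1,k):
    if st[i,4]>15:
        u,v=st[i,0]+st[i,2]/2-.5,c[i][1]; C,r=ray(d,u,v); X=C+r*(D-n@C)/(n@r); print(st[i],u,v,X.round(4),'lat',(X-tool)@y)
# hook
h=im[120:185,230:330].astype(int); g=(abs(h[...,0]-h[...,2])<30)&(h.min(2)>110)
for r in (20,25,30,35,40): q=np.where(g[r])[0]; print(r+120,q.min()+230 if len(q) else 0,q.max()+230 if len(q) else 0)
for v in (135,):
    X=onz(d,280,v,.20); print('hookX',X,(X-tool)@y,(X-tool)@x)
# foot front edge
dark=im[60:90].astype(int).sum(2)
for r in(64,68,72): 
    q=np.where(im[r].astype(int).sum(1)<330)[0]; q=q[(q>150)&(q<420)]; print('foot',r,q.min(),q.max())
E
```

```text
[[375.3, 0.0, 279.8], [0.0, 375.3, 214.5], [0.0, 0.0, 1.0]]
[275   6  25   8 200] 287.0 9.5 [0.5235 0.2344 0.1098] lat 0.0040083302502401975
[276  19  22   5 110] 286.5 21.0 [0.5237 0.2344 0.0829] lat 0.004150882801585761
[276  28  21   4  81] 286.0 29.444444444444443 [0.5237 0.2345 0.0582] lat 0.004193466819904148
[276  35  20   2  38] 285.5 35.473684210526315 [0.5237 0.2344 0.0371] lat 0.004127155996783687
140 265 294
145 265 294
150 265 294
155 248 311
160 265 294
hookX [0.5298454 0.1750668 0.2      ] 0.0005278524725479215 0.0647500382197488
foot 64 198 372
foot 68 199 372
foot 72 199 371
```

```bash
python3 - <<'E'
from h import *
a=load('s0'); im=a['image'].astype(float)
x=np.array([np.cos(np.radians(99.4)),np.sin(np.radians(99.4)),0]); y=np.array([x[1],-x[0],0])
O=np.array([.5236,.2344,0]); print(proj(a,O+[0,0,.165]),proj(a,O+[0,0,.170]))
z=np.arange(.13,.225,.0025)
for lat in(0,.004,-.004,.015,-.015):
    print('lat',lat)
    m=np.array([proj(a,O+y*lat+[0,0,k]) for k in z],np.float32)
    v=cv2.remap(im.astype(np.float32),m[:,:1],m[:,1:],cv2.INTER_LINEAR)[:,0]
    print(' '.join('%d:%d,%d,%d'%(k*1000,*q) for k,q in zip(z,v)))
E
```

```text
[349.7338098  161.81484827] [349.96544055 160.69926008]
lat 0
130:56,63,51 132:56,63,51 135:56,63,50 137:56,63,50 140:56,63,51 142:56,63,51 145:56,63,51 147:57,64,51 150:56,63,51 152:57,63,52 155:57,63,52 157:56,62,51 160:56,62,51 162:56,63,51 165:58,67,54 167:62,75,60 170:75,90,66 172:99,110,70 175:131,129,68 177:163,147,65 180:163,146,77 182:162,144,91 185:159,140,100 187:140,116,89 190:103,69,54 192:89,51,42 195:87,49,40 197:75,53,44 200:64,58,48 202:60,64,52 205:63,74,60 207:71,89,73 210:90,87,73 212:110,79,69 215:114,84,77 217:117,91,85 220:116,98,92 222:116,104,98
lat 0.004
130:55,63,51 132:55,62,51 135:56,62,50 137:55,62,50 140:55,62,51 142:55,62,51 145:56,62,50 147:56,62,50 150:56,62,50 152:56,62,51 155:57,63,52 157:57,63,52 160:56,63,51 162:56,62,51 165:59,68,56 167:61,73,59 170:70,85,66 172:85,97,67 175:113,114,62 177:131,124,62 180:142,130,69 182:148,133,84 185:155,135,101 187:132,106,82 190:109,80,63 192:87,59,48 195:78,51,42 197:75,51,41 200:66,57,46 202:58,64,53 205:63,73,60 207:73,80,66 210:95,81,67 212:123,70,59 215:149,57,49 217:149,58,50 220:147,59,51 222:142,58,51

[... 872 characters left out ...]
192:56,62,50 195:56,62,50 197:56,62,50 200:56,62,51 202:57,64,52 205:59,70,57 207:66,81,68 210:77,95,82 212:95,106,98 215:110,114,110 217:115,116,112 220:117,106,102 222:119,94,89
lat -0.015
130:56,63,51 132:56,63,51 135:56,63,51 137:56,62,50 140:56,62,50 142:56,62,51 145:56,62,50 147:56,62,50 150:56,62,50 152:56,62,50 155:57,62,51 157:56,62,51 160:56,62,50 162:56,62,50 165:56,62,50 167:57,62,51 170:57,63,51 172:57,63,51 175:57,62,50 177:57,62,51 180:56,62,51 182:57,63,51 185:57,63,51 187:57,62,50 190:56,61,50 192:56,61,50 195:56,62,50 197:56,62,50 200:57,62,50 202:58,65,52 205:59,70,57 207:71,85,68 210:90,103,83 212:137,130,101 215:164,145,111 217:166,147,111 220:167,148,112 222:168,148,113
```

{"api": "step_arm", "payload": {
  "steps": [0,20,3.7,5,0,0,20,0,5,0,0,0,0,0,0]
}}

```text
time_s: 8.0
tool_pos: [0.5364, 0.1547, 0.3409]
tool_rot: [-179.9, -0.0, 99.7]
force: [0.1, -0.3, -0.5]
grip_width: 0.0098
grasp_force: 50.0
```

The scene profile puts the real edge at about 167 mm (slot top about 199, strip top about 205). The hook root is now at about 184 mm, near mid-window. Advancing gently.

{"api": "step_arm", "payload": {
  "steps": [0,8,0,0,0,0,6,0,0,0,0,0,0,0,0]
}}

```text
time_s: 8.38
tool_pos: [0.5351, 0.1655, 0.3422]
tool_rot: [180.0, -0.0, 99.4]
force: [-0.1, 0.0, -1.3]
grip_width: 0.0097
grasp_force: 50.0
```

{"api": "step_arm", "payload": {
  "steps": [0,1.5,0,0,0,0,1.5,0,0,0,0,1.5,0,0,0,0,0,0,0,0]
}}

```text
time_s: 8.88
tool_pos: [0.5344, 0.1696, 0.342]
tool_rot: [180.0, -0.0, 99.4]
force: [-0.6, -0.3, -0.8]
grip_width: 0.0095
grasp_force: 50.0
```

{"api": "step_arm", "payload": {
  "steps": [0,1.5,0,0,0,0,1.5,0,0,0,0,0,0,0,0]
}}

```text
time_s: 9.25
tool_pos: [0.5339, 0.1727, 0.342]
tool_rot: [180.0, -0.0, 99.4]
force: [-0.4, -0.1, -1.4]
grip_width: 0.0096
grasp_force: 50.0
```

{"api": "step_arm", "payload": {
  "steps": [0,1,0,0,0,0,1,0,0,0,0,0,0,0,0]
}}

```text
time_s: 9.62
tool_pos: [0.5336, 0.1746, 0.342]
tool_rot: [180.0, -0.0, 99.4]
force: [0.3, -0.7, -2.5]
grip_width: 0.0098
grasp_force: 50.0
```

{"api": "step_arm", "payload": {
  "steps": [0,1,0,0,0,0,1,0,0,0,0,0,0,0,0]
}}

```text
time_s: 10.0
tool_pos: [0.5332, 0.1766, 0.342]
tool_rot: [180.0, -0.0, 99.4]
force: [0.9, -0.3, -2.0]
grip_width: 0.0096
grasp_force: 50.0
```

{"api": "step_arm", "payload": {
  "steps": [0,1,0,0,0,0,1,0,0,0,0,0,0,0,0]
}}

```text
time_s: 10.38
tool_pos: [0.533, 0.178, 0.342]
tool_rot: [180.0, 0.0, 99.3]
force: [-0.4, -1.5, -1.2]
grip_width: 0.01
grasp_force: 50.0
```

{"api": "step_arm", "payload": {
  "steps": [0,1,0,0,0,0,1,0,0,0,0,0,0,0,0]
}}

```text
time_s: 10.75
tool_pos: [0.5326, 0.1804, 0.342]
tool_rot: [180.0, 0.0, 99.4]
force: [-0.2, -2.3, -1.7]
grip_width: 0.0095
grasp_force: 50.0
```

{"api": "step_arm", "payload": {
  "steps": [0,1,0,0,0,0,1,0,0,0,0,0,0,0,0]
}}

```text
time_s: 11.12
tool_pos: [0.5323, 0.1824, 0.3419]
tool_rot: [180.0, 0.0, 99.4]
force: [0.5, -0.4, -1.2]
grip_width: 0.0099
grasp_force: 50.0
```

{"api": "step_arm", "payload": {
  "steps": [0,1,0,0,0,0,1,0,0,0,0,0,0,0,0]
}}

```text
time_s: 11.5
tool_pos: [0.5322, 0.1832, 0.342]
tool_rot: [-180.0, 0.1, 99.3]
force: [0.8, -4.0, -0.7]
grip_width: 0.0095
grasp_force: 50.0
```

{"api": "step_arm", "payload": {
  "steps": [0,1,0,0,0,0,0,0,0,0]
}}

```text
time_s: 11.75
tool_pos: [0.5322, 0.1834, 0.342]
tool_rot: [-180.0, 0.2, 99.3]
force: [0.4, -6.8, 0.3]
grip_width: 0.0096
grasp_force: 50.0
```

```bash
python3 - <<'E'
from h import *
d=snap('top','t3');s=snap('scene','s3')
c=lambda d,u,v:cv2.resize(d['image'][v:v+60,u:u+60],(390,390),interpolation=cv2.INTER_CUBIC)
cv2.imwrite('pics/c3.png',np.hstack([c(s,320,130),c(d,145,168)])[:,:,::-1]); print(env.get_obs()['force'])
E
```

```text
[ 0.19376527 -7.12204553 -1.03201899]
```

View pics/c3.png

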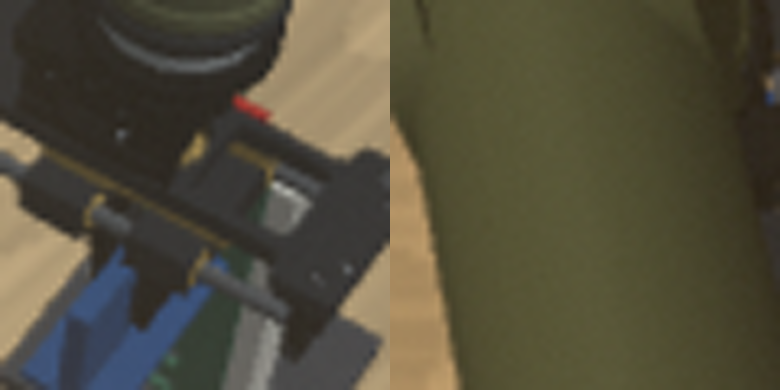

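Pushing 7 N with no further travel after 11 mm of free insertion: the end plate is at the face, with the latch force felt on the way. I'll ease off slightly and press down.

{"api": "step_arm", "payload": {
  "steps": [0,-0.6,0,2,0,0,0,0,2,0,0,0,0,2,0,0,0,0,2,0,0,0,0,0,0]
}}

```text
time_s: 12.48
tool_pos: [0.5325, 0.1833, 0.3343]
tool_rot: [179.9, 0.1, 99.3]
force: [0.6, -5.3, 0.5]
grip_width: 0.0095
grasp_force: 50.0
```

{"api": "step_arm", "payload": {
  "steps": [0,0,0,1,0,0,0,0,1,0,0,0,0,1,0,0,0,0,0,0]
}}

```text
time_s: 12.98
tool_pos: [0.5325, 0.1833, 0.3314]
tool_rot: [179.9, 0.1, 99.3]
force: [2.2, -5.5, 0.1]
grip_width: 0.0096
grasp_force: 50.0
```

{"api": "step_arm", "payload": {
  "steps": [0,0,0,1,0,0,0,0,1,0,0,0,0,0,0]
}}

```text
time_s: 13.35
tool_pos: [0.5325, 0.1833, 0.3295]
tool_rot: [179.9, 0.1, 99.3]
force: [0.9, -5.6, 1.3]
grip_width: 0.0099
grasp_force: 50.0
```

{"api": "step_arm", "payload": {
  "steps": [0,0,0,1,0,0,0,0,1,0,0,0,0,0,0]
}}

```text
time_s: 13.72
tool_pos: [0.5326, 0.1832, 0.3282]
tool_rot: [179.9, 0.1, 99.3]
force: [-0.1, -4.9, 4.4]
grip_width: 0.0098
grasp_force: 50.0
```

{"api": "step_arm", "payload": {
  "steps": [0,0,0,1,0,0,0,0,1,0,0,0,0,0,0]
}}

```text
time_s: 14.1
tool_pos: [0.5327, 0.1832, 0.3266]
tool_rot: [179.9, 0.1, 99.3]
force: [-0.3, -7.2, 6.8]
grip_width: 0.0095
grasp_force: 50.0
```

{"api": "step_arm", "payload": {
  "steps": [0,0,0,1,0,0,0,0,1,0,0,0,0,0,0]
}}

```text
time_s: 14.48
tool_pos: [0.5327, 0.1832, 0.3247]
tool_rot: [179.9, 0.1, 99.3]
force: [-1.4, -7.2, 7.0]
grip_width: 0.0096
grasp_force: 50.0
```

{"api": "step_arm", "payload": {
  "steps": [0,0,0,1,0,0,0,0,1,0,0,0,0,0,0]
}}

```text
time_s: 14.85
tool_pos: [0.5327, 0.1832, 0.323]
tool_rot: [179.9, 0.0, 99.3]
force: [-3.2, -7.8, 8.8]
grip_width: 0.0098
grasp_force: 50.0
```

{"api": "step_arm", "payload": {
  "steps": [0,0,0,1,0,0,0,0,1,0,0,0,0,0,0]
}}

```text
time_s: 15.22
tool_pos: [0.5329, 0.1829, 0.3226]
tool_rot: [179.9, 0.0, 99.3]
force: [-5.0, -9.2, 16.6]
grip_width: 0.0099
grasp_force: 50.0
```

Hard stop at z 0.3226. One small extra press, then a gentle lift to check that the lock holds.

{"api": "step_arm", "payload": {
  "steps": [0,0,0,0.8,0,0,0,0,0,0,0,0,0,0,0]
}}

```text
time_s: 15.6
tool_pos: [0.533, 0.1828, 0.3223]
tool_rot: [179.9, -0.0, 99.3]
force: [-4.7, -9.4, 20.0]
grip_width: 0.0095
grasp_force: 50.0
```

{"api": "step_arm", "payload": {
  "steps": [0,-1,0,-2,0,0,-0.5,0,-2,0,0,0,0,-1.3,0,0,0,0,0,0]
}}

```text
time_s: 16.1
tool_pos: [0.5327, 0.1829, 0.3243]
tool_rot: [179.9, 0.0, 99.3]
force: [0.5, -4.5, 6.3]
grip_width: 0.0094
grasp_force: 50.0
```

{"api": "step_arm", "payload": {
  "steps": [0,0,0,-1,0,0,0,0,0,0]
}}

```text
time_s: 16.35
tool_pos: [0.5326, 0.183, 0.3248]
tool_rot: [179.9, 0.0, 99.3]
force: [1.2, -4.2, 5.0]
grip_width: 0.0098
grasp_force: 50.0
```

{"api": "step_arm", "payload": {
  "steps": [0,0,0,-1,0,0,0,0,-1,0,0,0,0,0,0]
}}

```text
time_s: 16.73
tool_pos: [0.5324, 0.1831, 0.3252]
tool_rot: [180.0, 0.1, 99.3]
force: [5.5, -2.7, -3.5]
grip_width: 0.0094
grasp_force: 50.0
```

{"api": "step_arm", "payload": {
  "steps": [0,0,0,-1,0,0,0,0,0,0]
}}

```text
time_s: 16.98
tool_pos: [0.5323, 0.1831, 0.3254]
tool_rot: [180.0, 0.1, 99.3]
force: [5.9, -2.7, -6.7]
grip_width: 0.0099
grasp_force: 50.1
```

The lift is resisted after about 2.5 mm of play, so the latch is locked. Relax and release.

{"api": "step_arm", "payload": {
  "steps": [0,0,0,1.5,0,0,0,0,0,0,0.25,0,0,0,0,0.25,0,0,0,0,0.4,0,0,0,0,0.4,0,0,0,0,0.4,0,0,0,0,0.4,0,0,0,0]
}}

```text
time_s: 17.98
tool_pos: [0.5321, 0.1832, 0.326]
tool_rot: [180.0, -0.0, 99.4]
force: [1.1, 0.6, -0.1]
grip_width: 0.0346
grasp_force: 0.0
```

{"api": "step_arm", "payload": {
  "steps": [0.4,0,0,-10,0,0.4,0,0,-20,0,0.4,0,0,-30,0,0.4,0,0,-40,0,0.4,-40,0,-40,0,0.4,-50,-40,-20,0,0.4,-50,-40,0,0,0.4,-50,-40,0,0,0.4,0,-40,0,0,0.4,0,0,0,0]
}}

```text
time_s: 19.23
tool_pos: [0.4081, -0.0243, 0.4836]
tool_rot: [-179.8, 0.0, 99.3]
force: [0.7, 0.5, 0.7]
grip_width: 0.0348
grasp_force: 0.0
```

```bash
python3 - <<'E'
from h import *
d=snap('top','t4');s=snap('scene','s4')
c=lambda d,u,v:cv2.resize(d['image'][v:v+75,u:u+75],(390,390),interpolation=cv2.INTER_CUBIC)
cv2.imwrite('pics/c4.png',np.hstack([c(s,310,130),c(d,155,165)])[:,:,::-1]); o=env.get_obs(); print(o['force'],o['tool_pos'],o['grip_width'])
E
```

```text
[0.50835628 0.20480642 0.29394646] [ 0.4090157  -0.02400129  0.48545701] 0.0349100241792336
```

View pics/c4.png

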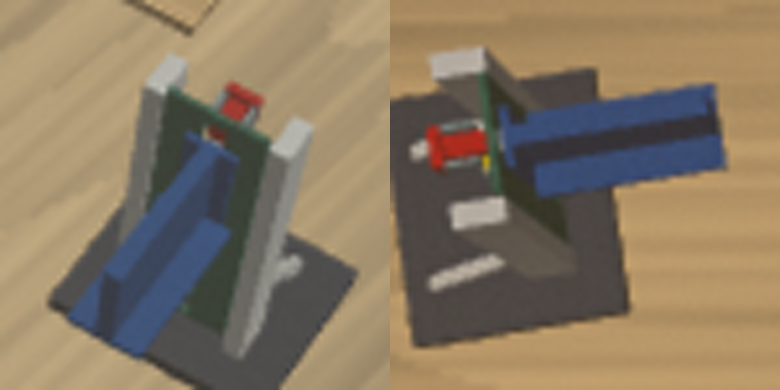

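The arm hangs straight and level at the face, and the red latch is at its original position (left end at about column 162, as at the start). Handing in.

```bash
python3 -c "
from cell import env
print(env.sign_off())"
```

```text
the job is handed in; nothing more can be done
None
```

The blue shelf arm is hooked in the tall slot and latched: it resisted a gentle lift, stayed in place after release, and the job was handed in at about 19 s; the sign-off call returned no verdict.

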